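# Hang a stone card on the anti-lift security hook

## Task

Take the card of emerald stones out of the wooden slot foot, put its eye over the peg of the security hook, lower it until it rests lightly on the peg, and slide it along the peg so that the eye lifts the keeper flap and goes on well past it (a finger's width) until the flap drops shut behind it. Then tug the card gently (some 5 N) back towards the peg's tip, square against the inside of the shut flap, to prove that it holds, and leave it hanging free. Never strain the hook (no push or pull over 15 N), and leave the palm stone, the gem jar and the loupe alone.

Things in the scene. Friction and masses are not known exactly. Their poses are not given: they have to be found in the camera images.
- stand: Fixed hook stand: dark steel foot 120x100x12 mm, aluminium post 18 mm square, 203 mm high, black clamp block carrying the hook. Origin: at the table under the middle of the post's front face; the peg points along its -x (roughly to the robot), z up. Hidden: the clamp is set so that the peg's axis lies 157 to 179 mm above the table, unmeasured; find it by touch. Holds firm. Never load it over 16 N.
- keeper (a joint): Angle of the keeper flap (rad): 0 = shut (hanging down on its stop), grows as the nose rises, stop at 0.9; an eye that passes raises it to about 0.2. It falls shut by its weight (90 g).
- card: Loose hanger with a card of green stones, about 190 g: 130 wide (y) x 13 thick (x) x 118 mm high (z). Origin: centre of its lower edge; z up, stones look to -x. At the top centre is the eye, an opening through x 24 mm wide, 68 to 104 mm above the lower edge, closed above by a bar 4 mm thick (x) and 6 mm high. Left and right of it two black rubber ears to grip by.
- eye (a point): Point on the underside of the eye's top bar, in the middle of its 4 mm thickness: 104 mm above the card's lower edge, y = 0, x = +1.5 mm of the card. Hung, this point rests on top of the peg (4 mm above its axis). Axes as the card's.
- left_ear (a point): Grip point in the left (+y) ear: 48 mm to the side of point eye and 2 mm lower. The ear is 10 mm thick (x), 28 mm wide (y), 68 to 118 mm above the card's lower edge; pinch it through its thickness (x) from above. The green cash box may stand close behind this ear.
- right_ear (a point): Grip point in the right (-y) ear, the mirror image of the left one, with clear room in front and behind: the better one to take.
- slot_foot: Fixed wooden foot, 52 (x) x 160 (y) x 26 mm, in which the card stands upright in a slot 17 mm wide, 140 mm long, floor 8 mm above the table. Origin at the centre of its underside, z up. Lift the card straight up by 20 mm or more to free it.
- palm_stone: Loose pink polished stone, 46 x 33 x 21 mm, origin at its underside; leave alone.
- gem_jar: Loose round black gem jar with a green stone, 33 mm across, 22 mm high, origin at its underside; leave alone.
- loupe: Loose folded loupe, 25 x 45 x 14 mm, origin at its underside; leave alone.
- peg_mean_tip (a point): Point of the stand on the peg's line at its tip, x = -118 mm, at the MEAN axis height of 168 mm; the real peg is up to 11 mm higher or lower. Peg: slippery steel, round, 8 mm in diameter, level and straight along the stand's x at y = 0, from here back to a black collar at x = -14 mm, which ends the room on it. Axes as the stand's.
- ramp_start (a point): Point of the stand under the flap's outer end, x = -94 mm, mean axis height. Here the shut flap has a blunt red plate, 32 mm wide, 12.5 to 26.5 mm above the peg's axis. From under it a ramp (prongs either side of the peg) falls inwards, from 14 mm above the axis at x = -91 mm to 1 mm below at -61 mm. An eye bar resting on the peg cams the flap up with a few N; carried over 2 mm higher it jams.
- flap_inside (a point): Point of the stand at the flap's square inner face, x = -59 mm, mean axis height; the eye must end between this face and the collar. The shut flap's arm, 24 mm wide, runs over the peg with its underside 19 mm above the axis, back to the hinge at x = -11 mm. From inside the flap stays shut under a pull.

How it is judged:
By the outcome, as a careful person would: the job done as asked, in the order asked, and still so for the second after the job is handed in, with the robot touching nothing.
It also fails if it takes over 58 s, if anything falls off the work surface, if the arm or the gripper's body presses on something with over 40 N, if the wrist force passes 120 N, or if a joint passes its speed limit or range.

## Robot

A 6-joint arm with a two-finger parallel gripper is mounted at the origin on the work surface; the furniture and walls round the work are solid. World frame = base frame: x ahead of the robot, y to its left, z up, the work surface at z = 0. Lengths are in mm, angles in rad, forces in N, time in s.
With the tool pointing down it reaches from about 350 to 875 mm from the base axis. Payload 4.2 kg.
Tool frame: the origin (TCP) lies at the very end of the fingers, on their centre line; the grasp point (between the pads) lies 19 mm behind it; z points along the fingers, y is the line along which they close (so a half turn about z gives the same grasp; the last joint's range is limited). The gripper opens to 85 mm and grips with 20 to 120 N. Pads are 22 mm wide; open, the fingers measure 114 mm over their backs; the gripper's body (76 mm by 85 mm) begins 54 mm behind the grasp point. The pads swing forward as they close: fully open they stand 13 mm farther back than shut.
Start: joints at [-0.998, 0.385, 0.008, 0, -1.194, -0.259], TCP at [192.937, -594.453, 231.312] pointing down, gripper open.
Joint ranges: [-3.14, 3.14], [-1.21, 2.06], [-1.07, 1.41], [-3.16, 2.05], [-2.99, -0.16], [-3.1, 3.1]. Speed limits (rad/s): [2.79, 2.79, 3.14, 3.14, 3.14, 3.14].

## Interface

Orientations are given as a unit quaternion [x, y, z, w].
In Python, from bench import arm, optics gives the robot as it stands. The module is installed in compiled form; this text tells all that it offers.
- The arm moves only by the tool step_arm, never from a script. Its argument "motion" is a list of rows, each an object with "dr": the turn, a rotation vector about the tool's x, y, z in units of 8 degrees (1.0 is 8 degrees), a list of three; "slide": the shift along the tool's x, y, z in mm, a list of three; "jaw": the finger opening in mm, from 0 to 85.4. A call has exactly 8 rows; each row is the pose to reach, as a shift and turn from the pose commanded when the call began, along the tool's axes at that moment; what a row does not reach only later rows make up. A row lasts 1/8 s, in which the tool goes at most 62.5 mm and 10.7 degrees, less where a joint would pass 70% of its speed; a pose out of reach is approached as far as the arm can. A call with a gripper value outside its range is refused whole. The fingers move at their own pace and stop on an object; the grip force is fixed at half the most. Time passes only in rows, so rows that repeat a pose let the fingers close, or fill a call up. It gives the time, the measured TCP pose, the force, the opening and the grip force at its end, in the units of the state.
- arm.read_state(): the state, without advancing time (a new reading comes with each control period).
- optics.get_image(name): name is "scene" or "side" or "wrist"; returns the picture (384x512x3 uint8, blue, green, red); there is no depth.
- optics.camera_info(name): a dict with "camera_matrix" (3x3 intrinsics, pixels), "view" (4x4, takes a point from world to camera coordinates); the wrist camera has in their place "T_tool_cam" (4x4, takes a point from camera to tool coordinates, whose origin is the TCP and whose axes are the flange's). Camera axes: x right, y up, looking along -z (the intrinsics and any distortion apply to the point x, -y, -z); pixel columns grow to the right and rows downward; lengths in mm; the calibration is good to about 2 mm. The wrist camera is an equidistant fisheye: a pixel r from the principal point sees the ray r / f radians off the axis. A picture is of the moment at which its call begins: read the wrist's pose just before it. camera_info takes no time and is no camera call.
- arm.job_done(): hands the job in; it is judged then, once.
The state is a dict: "clock": time; "joints": joint angles; "joint_vel": joint speeds; "joint_efforts": joint torques, N m; "position": TCP position; "ee_rot": TCP orientation; "contact_force": force on the tool from outside, world axes, zero at the start; "wrist_torque": the same for the moment, N m; "gripper_width": finger opening in mm; "grasp_force": force on a finger pad.
Only numpy, scipy, OpenCV 4.12 (cv2) and the standard library are available. Lean on these libraries where they do the work, as an engineer would, in place of code of your own. Each camera call takes 0.05 s, during which the arm holds its last target. There are 200 camera calls.

## Working session

There is one attempt and no reset: what is moved stays moved. The work goes in short steps, Python scripts to look and compute and a tool call to move; the robot and the scene stay as the last step left them, time stands still between calls to the robot, and variables do not carry over. Pictures are saved under pics/ and viewed, at most 11 in all, crops included, and the job is handed in when it is done.

Besides the shell and the picture viewer there is one more tool, called after "Call:" as name(argument=value, ...), one argument or row to a line, values as JSON. step_arm: Moves the arm, as the interface text tells. Its arguments: {"type":"object","properties":{"motion":{"type":"array","items":{"type":"object","properties":{"dr":{"type":"array","items":{"type":"number"}},"slide":{"type":"array","items":{"type":"number"}},"jaw":{"type":"number"}}}}},"required":["motion"]}

```bash
mkdir -p pics
python3 - <<'E'
from bench import arm, optics
import cv2,json
s=arm.read_state(); print({k:s[k] for k in("clock","position","ee_rot","contact_force","gripper_width")})
for n in("scene","side"):
    cv2.imwrite(f"pics/{n}0.png",cv2.resize(optics.get_image(n),(800,600),interpolation=cv2.INTER_CUBIC)); 
for n in("scene","side","wrist"):print(n,optics.camera_info(n))
E
```

```text
{'clock': 0.0, 'position': array([ 192.75282716, -593.91315255,  230.21966268]), 'ee_rot': array([-1.56152140e-01,  9.87732395e-01,  1.08141420e-03, -2.33689758e-04]), 'contact_force': array([ 0.21533208, -0.09159969, -0.28986009]), 'gripper_width': 85.47924770588901}
scene {'camera_matrix': array([[353.04171514,   0.        , 255.67663111],
       [  0.        , 353.04171514, 192.89721261],
       [  0.        ,   0.        ,   1.        ]]), 'view': array([[-6.82593234e-01, -7.30790931e-01,  3.33052833e-03,
         2.72298362e+02],
       [ 5.37401513e-01, -4.98859539e-01,  6.79954980e-01,
        -3.88674110e+02],
       [-4.95243467e-01,  4.65922499e-01,  7.33246298e-01,
        -6.90740316e+02],
       [ 0.00000000e+00,  0.00000000e+00,  0.00000000e+00,
         1.00000000e+00]])}
side {'camera_matrix': array([[445.92129284,   0.        , 252.05112264],
       [  0.        , 445.92129284, 189.3427849 ],
       [  0.        ,   0.        ,   1.        ]]), 'view': array([[-8.99336244e-01, -4.37006808e-01, -1.48111212e-02,
         4.13925709e+02],
       [ 2.88056972e-01, -6.17609073e-01,  7.31834826e-01,
        -2.58223282e+02],
       [-3.28964285e-01,  6.53899137e-01,  6.81321083e-01,
        -1.06506110e+03],
       [ 0.00000000e+00,  0.00000000e+00,  0.00000000e+00,
         1.00000000e+00]])}
wrist {'camera_matrix': array([[297.31863964,   0.        , 260.27467823],
       [  0.        , 297.31863964, 191.78540876],
       [  0.        ,   0.        ,   1.        ]]), 'T_tool_cam': array([[ 1.17527042e-04,  9.56989165e-01,  2.90123638e-01,
         7.35761060e+01],
       [ 9.99999689e-01, -3.38886144e-04,  7.12742211e-04,
        -5.49780687e-01],
       [ 7.80405454e-04,  2.90123463e-01, -9.56988906e-01,
        -1.42567946e+02],
       [ 0.00000000e+00,  0.00000000e+00,  0.00000000e+00,
         1.00000000e+00]])}
```

View pics/scene0.png

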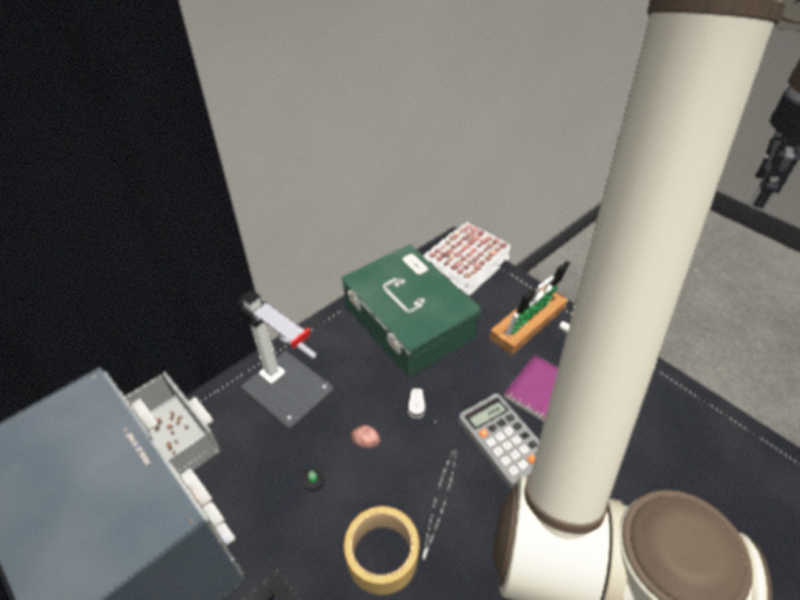

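View pics/side0.png

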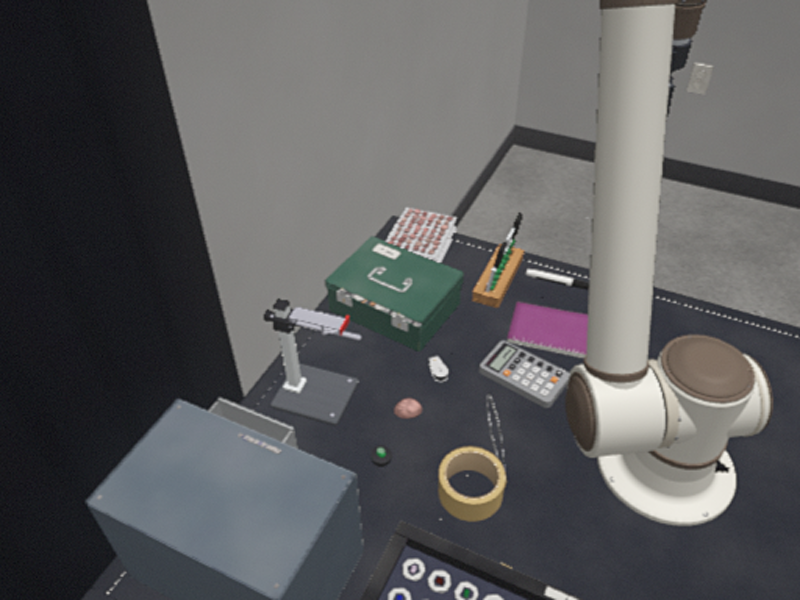

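Scene: the stand is at about (270,375), its peg tip at (315,355) and the slot foot at (530,320). Side: peg tip (360,337), slot foot (498,277). I'll take enlarged crops next.

Run:
```python
from bench import optics
import cv2,numpy as np
a=optics.get_image("scene");b=optics.get_image("side")
c=lambda im,u,v:cv2.resize(im[v:v+75,u:u+100],(400,300),interpolation=cv2.INTER_CUBIC)
cv2.imwrite("pics/comp1.png",np.vstack([np.hstack([c(a,145,183),c(a,285,155)]),np.hstack([c(b,155,185),c(b,270,130)])]))
```

```text
(no output)
```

View pics/comp1.png

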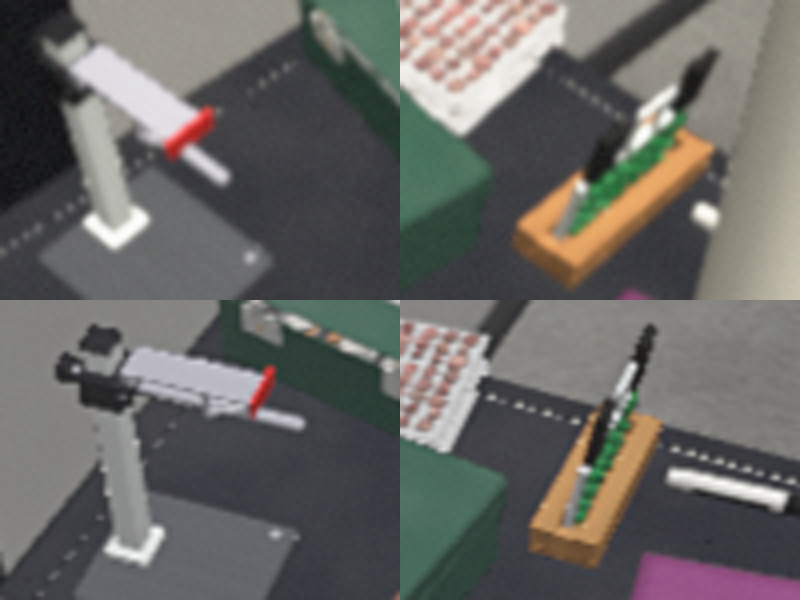

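```bash
cat > h.py <<'E'
import numpy as np
from bench import arm,optics
from scipy.spatial.transform import Rotation as R
I={n:optics.camera_info(n) for n in("scene","side")}
def ray(n,u,v):
    K=I[n]["camera_matrix"];V=I[n]["view"]
    d=np.array([(u-K[0,2])/K[0,0],-(v-K[1,2])/K[1,1],-1.])
    d=V[:3,:3].T@d; return -V[:3,:3].T@V[:3,3], d/np.linalg.norm(d)
def wray(u,v,p,q):
    c=optics.camera_info("wrist");K=c["camera_matrix"];T=c["T_tool_cam"]
    x,y=(u-K[0,2])/K[0,0],(v-K[1,2])/K[1,1];t=np.hypot(x,y);s=np.sin(t)/t
    d=R.from_quat(q).apply(T[:3,:3]@[x*s,-y*s,-np.cos(t)])
    return p+R.from_quat(q).apply(T[:3,3]),d
def atz(r,z): o,d=r; return np.round(o+d*(z-o[2])/d[2],1)
def tri(*rs):
    A=[np.eye(3)-np.outer(d,d) for o,d in rs];p=np.linalg.solve(sum(A),sum(a@o for a,(o,d) in zip(A,rs)))
    return np.round(p,1),[round(float(np.linalg.norm(a@(p-o))),1) for a,(o,d) in zip(A,rs)]
E
python3 - <<'E'
from h import *
def S(x,y): return ray("scene",145+x/4,183+y/4) if x<400 else ray("scene",285+(x-400)/4,155+y/4)
def D(x,y): return ray("side",155+x/4,185+(y-300)/4) if x<400 else ray("side",270+(x-400)/4,130+(y-300)/4)
for n,a,b in [("tip",(227,180),(302,424)),("redR",(170,153),(257,408)),("redL",(210,116),(270,375)),("post",(117,225),(135,545)),("Rear top",(708,55),(650,330)),("Lear top",(607,128),(604,402))]:
    print(n,tri(S(*a),D(*b)))
for a in [(515,235),(575,265),(713,148)]: print("foot scene",atz(S(*a),26))
for b in [(530,527),(600,545),(660,425)]: print("foot side",atz(D(*b),26))
print("stand foot", [atz(S(*a),12) for a in [(40,258),(272,260),(160,172)]], [atz(D(*a),12) for a in [(298,535),(163,488)]], atz(S(117,225),12),atz(D(135,545),12))
E
```

```text
tip (array([466.4,  96.1, 164.1]), [0.9, 0.9])
redR (array([483.1, 117.1, 189.9]), [0.8, 0.8])
redL (array([493.3,  84.4, 183.5]), [0.2, 0.2])
post (array([591.7, 112.2,   8.2]), [0.4, 0.4])
Rear top (array([ 363. , -356.6,  120. ]), [1.0, 1.0])
Lear top (array([ 357.9, -235.3,  140.1]), [1.7, 1.7])
foot scene [ 390.7 -208.8   26. ]
foot scene [ 346.4 -218.4   26. ]
foot scene [ 346.6 -375.5   26. ]
foot side [ 398.  -214.1   26. ]
foot side [ 344.7 -217.5   26. ]
foot side [ 348.5 -367.8   26. ]
stand foot [array([600.5, 164.1,  12. ]), array([498.4,  56.4,  12. ]), array([605.1,  67.7,  12. ])] [array([496.8,  61. ,  12. ]), array([599.4,  63.5,  12. ])] [588.5 113.5  12. ] [590.1 114.4  12. ]
```

Call:
step_arm(
  motion=[
    {"dr": [0, 0, -1.2], "slide": [-32, 24, -5], "jaw": 85},
    {"dr": [0, 0, -2.4], "slide": [-70, 52, -10], "jaw": 85},
    {"dr": [0, 0, -3.6], "slide": [-110, 82, -15], "jaw": 85},
    {"dr": [0, 0, -4.8], "slide": [-150, 112, -20], "jaw": 85},
    {"dr": [0, 0, -6.0], "slide": [-190, 142, -20], "jaw": 85},
    {"dr": [0, 0, -7.2], "slide": [-225, 168, -20], "jaw": 85},
    {"dr": [0, 0, -8.3], "slide": [-247, 184, -20], "jaw": 85},
    {"dr": [0, 0, -9], "slide": [-247, 184, -20], "jaw": 85},
  ],
)

```text
clock: 1.2
position: [372.0, -341.7, 251.3]
ee_rot: [0.709, -0.705, 0.0, -0.0]
contact_force: [-0.1, -0.0, 0.4]
gripper_width: 85.5
grasp_force: 0.0
```

Run:
```python
from h import *
import cv2
s=arm.read_state();print(s["clock"],s["joints"],s["position"].tolist(),s["ee_rot"].tolist(),s["joint_vel"])
cv2.imwrite("pics/w1.png",cv2.resize(optics.get_image("wrist"),(800,600),interpolation=cv2.INTER_CUBIC))
```

```text
1.2 [-4.21185176e-01  1.64686132e-01 -2.46983996e-01 -2.70131254e-04
 -1.15902337e+00  4.27589301e-01] [372.00358925765363, -341.678058275266, 251.3380195521144] [0.7093292471541504, -0.7048772951140176, 4.378062479825919e-06, -0.00013396008741351824] [-0.03061605  0.00491725  0.00149467  0.00524355 -0.00247933  0.77226741]
```

View pics/w1.png

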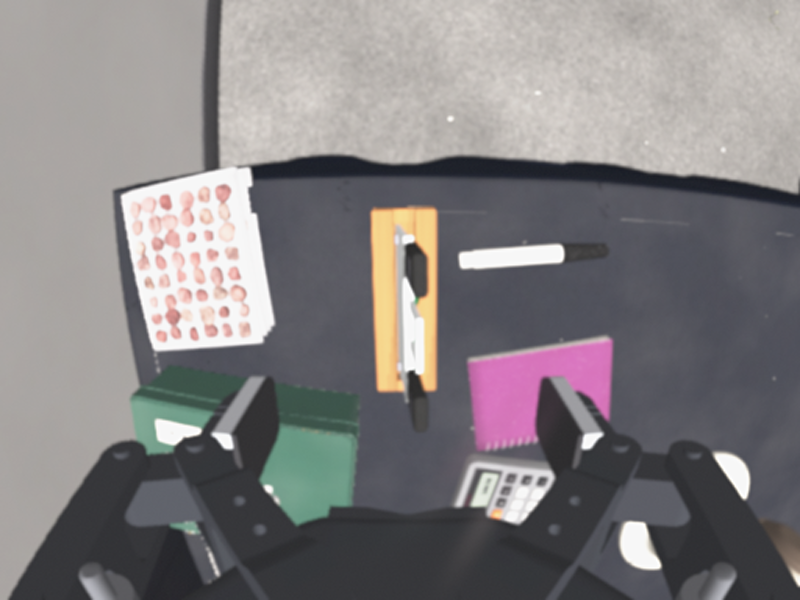

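Wrist view: slot foot corners at (371,209), (437,209), (377,391) and (436,391). The right ear spans about (405–427, 245–297) and the left ear (408–428, 373–430).

Run:
```python
from h import *
import cv2
s=arm.read_state();p,q=s["position"],s["ee_rot"]
f=lambda x,y,z:atz(wray(x/1.5625,y/1.5625,p,q),z)
print("foot",[f(*a,26).tolist() for a in[(371,209),(437,209),(377,391),(436,391)]])
print("ear R",[f(*a,126).tolist() for a in[(405,245),(425,245),(410,297),(427,297)]])
print("ear L",[f(*a,126).tolist() for a in[(408,373),(427,373),(413,430),(428,430)]])
im=optics.get_image("wrist")
cv2.imwrite("pics/w1c.png",cv2.resize(im[125:285,200:320],(600,800),interpolation=cv2.INTER_CUBIC)[:,:][0:800].transpose(1,0,2)[:, :])
```

```text
foot [[400.8, -380.2, 26.0], [348.5, -380.5, 26.0], [397.9, -219.9, 26.0], [345.2, -220.3, 26.0]]
ear R [[373.4, -368.9, 126.0], [361.7, -369.0, 126.0], [370.2, -337.2, 126.0], [360.0, -337.3, 126.0]]
ear L [[371.0, -286.7, 126.0], [358.8, -286.7, 126.0], [367.2, -243.3, 126.0], [357.0, -243.3, 126.0]]
```

View pics/w1c.png

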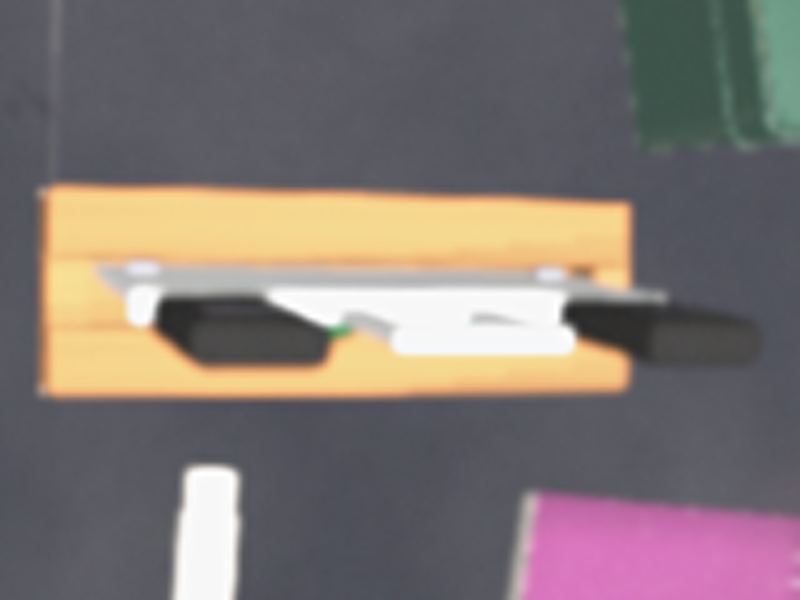

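Run:
```python
from h import *
s=arm.read_state();p,q=s["position"],s["ee_rot"]
f=lambda x,y:atz(wray(200+y/5,125+x/5,p,q),126).tolist()
print("R",[f(*a) for a in[(195,320),(195,365),(330,330),(325,365)]])
print("L",[f(*a) for a in[(650,322),(650,365),(762,325),(758,362)]])
print("slot", [atz(wray(200+y/5,125+x/5,p,q),26).tolist() for x,y in[(45,260),(45,328)]])
```

```text
R [[368.5, -362.6, 126.0], [360.2, -362.6, 126.0], [366.5, -336.7, 126.0], [359.9, -337.7, 126.0]]
L [[367.6, -268.5, 126.0], [358.8, -268.4, 126.0], [366.8, -240.9, 126.0], [358.9, -241.9, 126.0]]
slot [[382.2, -380.3, 26.0], [365.4, -380.3, 26.0]]
```

Call:
step_arm(
  motion=[
    {"dr": [0, 0, 0], "slide": [8, -2.5, 20], "jaw": 85},
    {"dr": [0, 0, 0], "slide": [8, -2.5, 50], "jaw": 85},
    {"dr": [0, 0, 0], "slide": [8, -2.5, 80], "jaw": 85},
    {"dr": [0, 0, 0], "slide": [8, -2.5, 110], "jaw": 85},
    {"dr": [0, 0, 0], "slide": [8, -2.5, 135], "jaw": 85},
    {"dr": [0, 0, 0], "slide": [8, -2.5, 152], "jaw": 85},
    {"dr": [0, 0, 0], "slide": [8, -2.5, 160], "jaw": 85},
    {"dr": [0, 0, 0], "slide": [8, -2.5, 160], "jaw": 50},
  ],
)

```text
clock: 2.3
position: [373.3, -351.4, 91.1]
ee_rot: [-0.707, 0.708, 0.0, -0.0]
contact_force: [1.0, 0.1, 0.5]
gripper_width: 69.4
grasp_force: 0.0
```

Call:
step_arm(
  motion=[
    {"dr": [0, 0, 0], "slide": [0, 0, 0], "jaw": 40},
    {"dr": [0, 0, 0], "slide": [0, 0, 0], "jaw": 30},
    {"dr": [0, 0, 0], "slide": [0, 0, 0], "jaw": 20},
    {"dr": [0, 0, 0], "slide": [0, 0, 0], "jaw": 10},
    {"dr": [0, 0, 0], "slide": [0, 0, 0], "jaw": 0},
    {"dr": [0, 0, 0], "slide": [0, 0, 0], "jaw": 0},
    {"dr": [0, 0, 0], "slide": [0, 0, 0], "jaw": 0},
    {"dr": [0, 0, 0], "slide": [0, 0, 0], "jaw": 0},
  ],
)

```text
clock: 3.3
position: [374.2, -351.5, 91.8]
ee_rot: [-0.707, 0.707, -0.001, 0.0]
contact_force: [0.8, 0.9, 4.3]
gripper_width: 9.5
grasp_force: 58.9
```

Call:
step_arm(
  motion=[
    {"dr": [0, 0, 0], "slide": [0, 0, -8], "jaw": 0},
    {"dr": [0, 0, 0], "slide": [0, 0, -22], "jaw": 0},
    {"dr": [0, 0, 0], "slide": [0, 0, -45], "jaw": 0},
    {"dr": [0, 0, 0], "slide": [0, 0, -70], "jaw": 0},
    {"dr": [0, 0, 0], "slide": [0, 0, -100], "jaw": 0},
    {"dr": [0, 0, 0], "slide": [-5, 0, -130], "jaw": 0},
    {"dr": [0, 0, 0], "slide": [-20, 0, -150], "jaw": 0},
    {"dr": [0, 0, 0], "slide": [-45, 0, -160], "jaw": 0},
  ],
)

```text
clock: 4.3
position: [372.0, -305.7, 252.5]
ee_rot: [-0.706, 0.708, 0.001, -0.001]
contact_force: [-0.9, 0.0, -2.6]
gripper_width: 9.0
grasp_force: 59.1
```

Call:
step_arm(
  motion=[
    {"dr": [0, 0, 0], "slide": [-30, 0, 0], "jaw": 0},
    {"dr": [0, 0, 0], "slide": [-75, -5, 0], "jaw": 0},
    {"dr": [0, 0, 0], "slide": [-125, -10, 0], "jaw": 0},
    {"dr": [0, 0, 0], "slide": [-175, -10, 0], "jaw": 0},
    {"dr": [0, 0, 0], "slide": [-225, -10, 0], "jaw": 0},
    {"dr": [0, 0, 0], "slide": [-270, -10, 0], "jaw": 0},
    {"dr": [0, 0, 0], "slide": [-305, -10, 0], "jaw": 0},
    {"dr": [0, 0, 0], "slide": [-325, -10, 0], "jaw": 0},
  ],
)

```text
clock: 5.3
position: [381.6, 19.1, 251.3]
ee_rot: [0.708, -0.707, -0.001, 0.002]
contact_force: [0.4, -0.1, -1.8]
gripper_width: 9.3
grasp_force: 59.0
```

Call:
step_arm(
  motion=[
    {"dr": [0, 0, 0], "slide": [-10, 0, 0], "jaw": 0},
    {"dr": [0, 0, 0], "slide": [-20, 0, 0], "jaw": 0},
    {"dr": [0, 0, 0], "slide": [-20, 0, 0], "jaw": 0},
    {"dr": [0, 0, 0], "slide": [-20, 0, 0], "jaw": 0},
    {"dr": [0, 0, 0], "slide": [-20, 0, 0], "jaw": 0},
    {"dr": [0, 0, 0], "slide": [-20, 0, 0], "jaw": 0},
    {"dr": [0, 0, 0], "slide": [-20, 0, 0], "jaw": 0},
    {"dr": [0, 0, 0], "slide": [-20, 0, 0], "jaw": 0},
  ],
)

```text
clock: 6.3
position: [383.7, 38.7, 251.3]
ee_rot: [-0.707, 0.707, -0.0, -0.0]
contact_force: [0.2, -0.3, -2.4]
gripper_width: 9.0
grasp_force: 59.0
```

Run:
```python
from h import *
import cv2
s=arm.read_state();print(s["clock"],s["joints"],s["position"].tolist(),s["ee_rot"].tolist(),s["contact_force"])
np.savez("p2",p=s["position"],q=s["ee_rot"])
im=optics.get_image("wrist");cv2.imwrite("pics/w2raw.png",im)
cv2.imwrite("pics/w2.png",cv2.resize(im,(800,600),interpolation=cv2.INTER_CUBIC))
```

```text
6.3 [ 5.27818545e-01 -5.76012455e-02 -4.86875995e-01  2.16725409e-05
 -1.14154459e+00 -5.28317270e-01] [383.72029395367076, 38.725018664635705, 251.30827063998052] [-0.7069336232800808, 0.7072798965378594, -6.600201266646789e-06, -1.3635574485232122e-05] [ 0.15568579 -0.34023574 -2.40667958]
```

View pics/w2.png

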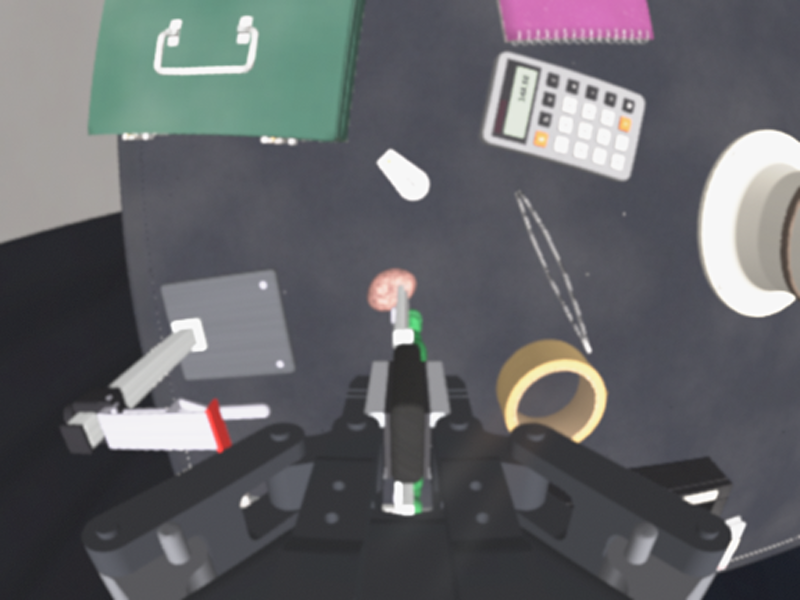

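The foot plate's corners are at (163,287), (275,270), (295,370) and (187,380). The peg tip is at (268,411), the red plate runs from (212,402) to (228,450), and the gripped ear is at (407,410).

Run:
```python
from h import *
import cv2
z=np.load("p2.npz");p,q=z["p"],z["q"]
w=lambda x,y:wray(x/1.5625,y/1.5625,p,q)
c=[atz(w(*a),12) for a in[(163,287),(275,270),(295,370),(187,380)]]
print("foot",[x.tolist() for x in c])
for a,b in((1,0),(2,3)): d=c[b]-c[a];print("yaw x",np.arctan2(d[1],d[0]),np.linalg.norm(d))
for a,b in((1,2),(0,3)): d=c[b]-c[a];print("yaw y",np.arctan2(-d[0],d[1]),np.linalg.norm(d))
S=lambda x,y:ray("scene",145+x/4,183+y/4);D=lambda x,y:ray("side",155+x/4,185+(y-300)/4)
print("tip",tri(w(269,411),S(228,181),D(303,424)),tri(w(269,411),S(228,181)),atz(w(269,411),168))
im=cv2.imread("pics/w2raw.png")
cv2.imwrite("pics/w2c.png",cv2.resize(im[235:310,30:190],(800,375),interpolation=cv2.INTER_CUBIC))
```

```text
foot [[613.2, 67.3, 12.0], [498.5, 52.9, 12.0], [487.8, 147.8, 12.0], [603.4, 163.4, 12.0]]
yaw x 0.12489147518198822 115.60038927270104
yaw x 0.13413775349067003 116.6478461009889
yaw y 0.11227609117503769 95.50130889155395
yaw y 0.10162579873556508 96.5983954318083
tip (array([463.3,  98.9, 168.6]), [0.6, 1.7, 1.2]) (array([462.4,  98.6, 169.1]), [1.1, 1.1]) [463.9  99.9 168. ]
```

View pics/w2c.png

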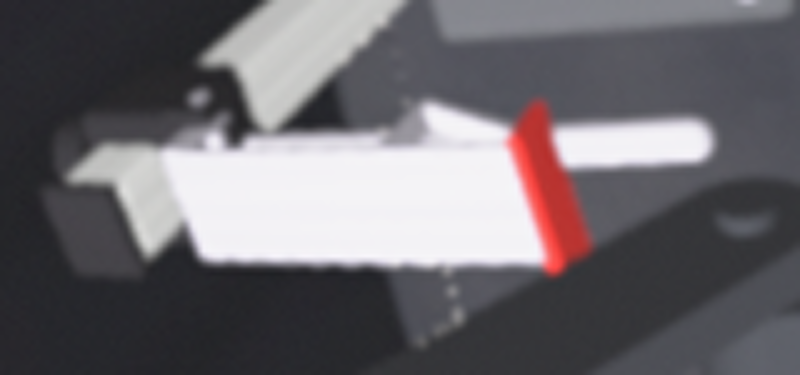

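Run:
```python
from h import *
z=np.load("p2.npz");p,q=z["p"],z["q"]
w=lambda x,y:wray(30+x/5,235+y/5,p,q)
for h in(160,168,176):
    a,b=atz(w(713,141),h),atz(w(575,146.5),h);d=b-a;print(h,a,b,np.arctan2(d[1],d[0]))
# red plate top edge ends at axis+26.5, outer bottom
for h in(160,168,176): print(h,atz(w(543,102),h+26.5),atz(w(590,250),h+14), atz(w(555,272),h+26.5))
# gripped ear top (z ~ tcp+35)
p0=p; W=lambda x,y:wray(x/1.5625,y/1.5625,p,q)
print(p0, [atz(W(*a),p0[2]+35).tolist() for a in[(390,480),(425,480)]])
```

```text
160 [466.3 104.8 160. ] [495.1 107.9 160. ] 0.1072260489736884
168 [463.5 100.  168. ] [491.3 102.9 168. ] 0.10394060941584973
176 [460.7  95.2 176. ] [487.5  98.  176. ] 0.1040999381095992
160 [487.   83.2 186.5] [489.6 122.2 174. ] [491.7 118.9 186.5]
168 [483.   78.6 194.5] [485.8 116.4 182. ] [487.5 112.9 194.5]
176 [479.1  74.  202.5] [482.  110.7 190. ] [483.4 106.9 202.5]
[383.72029395  38.72501866 251.30827064] [[389.1, 51.7, 286.3], [378.9, 51.7, 286.3]]
```

Run:
```python
from h import *
z=np.load("p2.npz");p,q=z["p"],z["q"]
w=lambda x,y:wray(30+x/5,235+y/5,p,q)
for h in(160,164,168,172,176):
    t=atz(w(713,141),h);a,b=atz(w(516,142),h+26.5),atz(w(553,272),h+26.5);c,d=atz(w(548,100),h+12.5),atz(w(592,250),h+12.5)
    u=np.array([np.cos(.112),np.sin(.112)]);n=np.array([-u[1],u[0]])
    for m in((a+b)/2,(c+d)/2): print(h,t,"s",(m-t)[:2]@u,"n",(m-t)[:2]@n, np.linalg.norm(a-b),np.linalg.norm(c-d),np.arctan2(-(b-a)[0],(b-a)[1]))
```

```text
160 [466.3 104.8 160. ] s 26.527732250030326 n -2.581069869395804 27.452686571627197 32.63816784073518 0.06196436785500679
160 [466.3 104.8 160. ] s 25.183034178230724 n -0.6687971127790489 27.452686571627197 32.63816784073518 0.06196436785500679
164 [464.9 102.4 164. ] s 25.798588264872045 n -2.8009540409668756 26.85386378158645 32.13113754600045 0.06334796187723502
164 [464.9 102.4 164. ] s 24.619715274933654 n -0.7563860001343321 26.85386378158645 32.13113754600045 0.06334796187723502
168 [463.5 100.  168. ] s 25.06385598010615 n -3.070524940217416 26.35488569506612 31.524593573906706 0.06454898428875629
168 [463.5 100.  168. ] s 24.05080807202896 n -0.8936616151690988 26.35488569506612 31.524593573906706 0.06454898428875629
172 [462.1  97.6 172. ] s 24.290613566875937 n -3.235134084501417 25.84956479324168 30.827422856930472 0.06193618455080278
172 [462.1  97.6 172. ] s 23.537175896411338 n -0.986838802131927 25.84956479324168 30.827422856930472 0.06193618455080278
176 [460.7  95.2 176. ] s 23.555881282110093 n -3.504704983751979 25.350542400508907 30.220853727186473 0.06315699883825088
176 [460.7  95.2 176. ] s 22.968268693506644 n -1.1241144171666937 25.350542400508907 30.220853727186473 0.06315699883825088
```

Call:
step_arm(
  motion=[
    {"dr": [0, 0, -0.3], "slide": [-3, -15, 0], "jaw": 0},
    {"dr": [0, 0, -0.6], "slide": [-6, -35, 5], "jaw": 0},
    {"dr": [0, 0, -0.79], "slide": [-10, -52, 20], "jaw": 0},
    {"dr": [0, 0, -0.79], "slide": [-10, -60, 40], "jaw": 0},
    {"dr": [0, 0, -0.79], "slide": [-10, -60, 62], "jaw": 0},
    {"dr": [0, 0, -0.79], "slide": [-10, -60, 80], "jaw": 0},
    {"dr": [0, 0, -0.79], "slide": [-10, -60, 85], "jaw": 0},
    {"dr": [0, 0, -0.79], "slide": [-10, -60, 85], "jaw": 0},
  ],
)

```text
clock: 7.35
position: [444.0, 48.9, 166.5]
ee_rot: [0.745, -0.667, 0.0, 0.0]
contact_force: [0.3, 0.5, -1.7]
gripper_width: 9.3
grasp_force: 59.1
```

Run:
```python
from h import *
import cv2
s=arm.read_state();print(s["clock"],s["position"].tolist(),s["ee_rot"].tolist(),s["contact_force"])
np.savez("p3",p=s["position"],q=s["ee_rot"])
w=optics.get_image("wrist");a=optics.get_image("scene");b=optics.get_image("side")
cv2.imwrite("pics/w3raw.png",w);cv2.imwrite("pics/a3.png",a);cv2.imwrite("pics/b3.png",b)
c=lambda im,u,v,k,l:cv2.resize(im[v:v+l,u:u+k],(400,300),interpolation=cv2.INTER_CUBIC)
cv2.imwrite("pics/comp3.png",np.vstack([np.hstack([c(w,70,170,200,150),c(w,200,200,120,90)]),np.hstack([c(a,145,183,120,90),c(b,155,175,120,90)])]))
```

```text
7.35 [443.9849067240432, 48.85774107801056, 166.51521656428244] [0.7449780730142876, -0.6670889378418213, 0.00014033086295023943, 6.651192779235722e-06] [ 0.28441068  0.46723194 -1.65423291]
```

View pics/comp3.png

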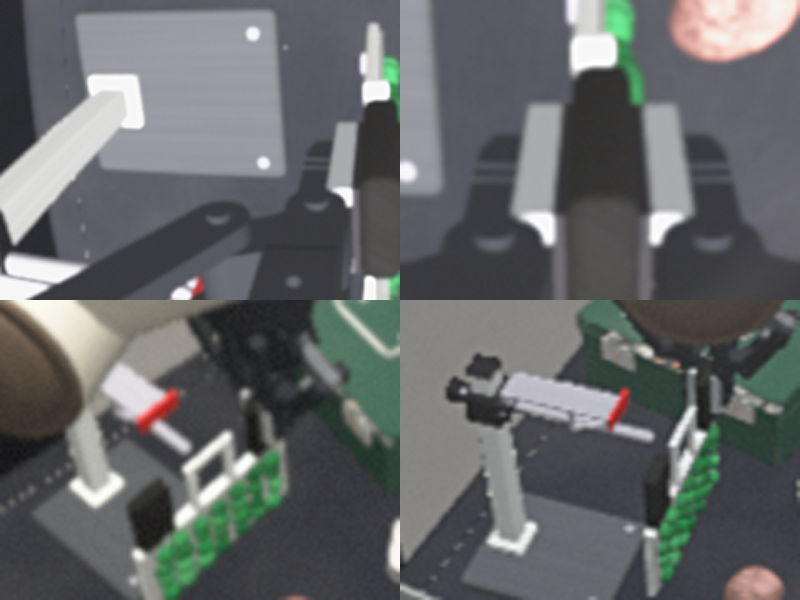

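The card hangs upright. Scene crop: eye bar centre (208,455), peg tip (187,447). Side crop: bar (684,428), tip (651,436).

Run:
```python
from h import *
S=lambda x,y:ray("scene",145+x/3.333,183+(y-300)/3.333);D=lambda x,y:ray("side",155+(x-400)/3.333,175+(y-300)/3.333)
print("tip",tri(S(188,448),D(652,436)));print("bar",tri(S(208,455),D(684,428)))
print("Lear top",tri(S(152,486),D(660,455)),"bot L",tri(S(148,560),D(652,585)))
```

```text
tip (array([465.9,  96.9, 166.4]), [0.3, 0.3])
bar (array([438.5,  99.4, 188.6]), [0.6, 0.6])
Lear top (array([432.4, 143.5, 206.1]), [1.6, 1.6]) bot L (array([450. , 149.5,  86.1]), [12.5, 12.5])
```

Call:
step_arm(
  motion=[
    {"dr": [0, 0, 0], "slide": [0, -4, 0], "jaw": 0},
    {"dr": [0, 0, 0], "slide": [0, -9, 0], "jaw": 0},
    {"dr": [0, 0, 0], "slide": [0, -15, 0], "jaw": 0},
    {"dr": [0, 0, 0], "slide": [0, -21, 0], "jaw": 0},
    {"dr": [0, 0, 0], "slide": [0, -27, 0], "jaw": 0},
    {"dr": [0, 0, 0], "slide": [0, -32, 0], "jaw": 0},
    {"dr": [0, 0, 0], "slide": [0, -35, 0], "jaw": 0},
    {"dr": [0, 0, 0], "slide": [0, -35, 0], "jaw": 0},
  ],
)

```text
clock: 8.5
position: [478.6, 52.6, 166.2]
ee_rot: [0.745, -0.667, -0.0, 0.0]
contact_force: [0.0, -0.1, -1.0]
gripper_width: 8.9
grasp_force: 59.1
```

Call:
step_arm(
  motion=[
    {"dr": [0, 0, 0], "slide": [0, 0, 1], "jaw": 0},
    {"dr": [0, 0, 0], "slide": [0, 0, 2], "jaw": 0},
    {"dr": [0, 0, 0], "slide": [0, 0, 3], "jaw": 0},
    {"dr": [0, 0, 0], "slide": [0, 0, 4], "jaw": 0},
    {"dr": [0, 0, 0], "slide": [0, 0, 5], "jaw": 0},
    {"dr": [0, 0, 0], "slide": [0, 0, 6], "jaw": 0},
    {"dr": [0, 0, 0], "slide": [0, 0, 6], "jaw": 0},
    {"dr": [0, 0, 0], "slide": [0, 0, 6], "jaw": 0},
  ],
)

```text
clock: 9.5
position: [478.5, 52.6, 160.3]
ee_rot: [0.745, -0.667, 0.0, -0.0]
contact_force: [0.4, -0.2, -2.0]
gripper_width: 9.3
grasp_force: 59.1
```

Call:
step_arm(
  motion=[
    {"dr": [0, 0, 0], "slide": [0, 0, 1], "jaw": 0},
    {"dr": [0, 0, 0], "slide": [0, 0, 1.5], "jaw": 0},
    {"dr": [0, 0, 0], "slide": [0, 0, 2], "jaw": 0},
    {"dr": [0, 0, 0], "slide": [0, 0, 3], "jaw": 0},
    {"dr": [0, 0, 0], "slide": [0, 0, 4], "jaw": 0},
    {"dr": [0, 0, 0], "slide": [0, 0, 4.5], "jaw": 0},
    {"dr": [0, 0, 0], "slide": [0, 0, 5], "jaw": 0},
    {"dr": [0, 0, 0], "slide": [0, 0, 5], "jaw": 0},
  ],
)

```text
clock: 10.5
position: [478.5, 52.6, 155.3]
ee_rot: [0.745, -0.667, -0.0, 0.0]
contact_force: [-0.1, 0.9, -2.1]
gripper_width: 9.5
grasp_force: 59.1
```

Call:
step_arm(
  motion=[
    {"dr": [0, 0, 0], "slide": [0, 0, 0.5], "jaw": 0},
    {"dr": [0, 0, 0], "slide": [0, 0, 1], "jaw": 0},
    {"dr": [0, 0, 0], "slide": [0, 0, 1.5], "jaw": 0},
    {"dr": [0, 0, 0], "slide": [0, 0, 2], "jaw": 0},
    {"dr": [0, 0, 0], "slide": [0, 0, 2], "jaw": 0},
    {"dr": [0, 0, 0], "slide": [0, 0, 2], "jaw": 0},
    {"dr": [0, 0, 0], "slide": [0, 0, 2], "jaw": 0},
    {"dr": [0, 0, 0], "slide": [0, 0, 2], "jaw": 0},
  ],
)

```text
clock: 11.5
position: [478.5, 52.6, 153.3]
ee_rot: [0.745, -0.667, 0.0, -0.0]
contact_force: [0.0, -0.6, -1.6]
gripper_width: 9.6
grasp_force: 59.1
```

```bash
python3 -c "
from h import *
s=arm.read_state();print(s['clock'],s['position'],s['contact_force'],s['wrist_torque'])"
```

```text
11.5 [478.53376298  52.62608245 153.33350256] [ 0.03243677 -0.57447829 -1.64407412] [-0.1550545  -0.01905423 -0.01317285]
```

Call:
step_arm(
  motion=[
    {"dr": [0, 0, 0], "slide": [0, 0, 0.5], "jaw": 0},
    {"dr": [0, 0, 0], "slide": [0, 0, 1], "jaw": 0},
    {"dr": [0, 0, 0], "slide": [0, 0, 1.5], "jaw": 0},
    {"dr": [0, 0, 0], "slide": [0, 0, 1.5], "jaw": 0},
    {"dr": [0, 0, 0], "slide": [0, 0, 1.5], "jaw": 0},
    {"dr": [0, 0, 0], "slide": [0, 0, 1.5], "jaw": 0},
    {"dr": [0, 0, 0], "slide": [0, 0, 1.5], "jaw": 0},
    {"dr": [0, 0, 0], "slide": [0, 0, 1.5], "jaw": 0},
  ],
)

```text
clock: 12.5
position: [478.7, 52.7, 152.1]
ee_rot: [0.745, -0.667, 0.0, -0.0]
contact_force: [-1.9, -0.5, 4.7]
gripper_width: 9.4
grasp_force: 60.0
```

Call:
step_arm(
  motion=[
    {"dr": [0, 0, 0], "slide": [0, 0, 0.5], "jaw": 0},
    {"dr": [0, 0, 0], "slide": [0, 0, 1], "jaw": 0},
    {"dr": [0, 0, 0], "slide": [0, 0, 1], "jaw": 0},
    {"dr": [0, 0, 0], "slide": [0, 0, 1], "jaw": 0},
    {"dr": [0, 0, 0], "slide": [0, 0, 1], "jaw": 0},
    {"dr": [0, 0, 0], "slide": [0, 0, 1], "jaw": 0},
    {"dr": [0, 0, 0], "slide": [0, 0, 1], "jaw": 0},
    {"dr": [0, 0, 0], "slide": [0, 0, 1], "jaw": 0},
  ],
)

```text
clock: 13.5
position: [478.9, 52.7, 151.7]
ee_rot: [0.745, -0.667, 0.0, -0.0]
contact_force: [-2.8, -0.5, 9.2]
gripper_width: 9.3
grasp_force: 60.8
```

```bash
python3 -c "
from h import *
s=arm.read_state();print(s['clock'],s['position'],s['contact_force'],s['wrist_torque'])"
```

```text
13.5 [478.85145805  52.67796474 151.71766895] [-2.78526442 -0.51440767  9.19069802] [0.27515176 0.89608265 0.24299467]
```

Call:
step_arm(
  motion=[
    {"dr": [0, 0, 0], "slide": [0, 0, -1], "jaw": 0},
    {"dr": [0, 0, 0], "slide": [0, 0, -2], "jaw": 0},
    {"dr": [0, 0, 0], "slide": [0, 0, -2], "jaw": 0},
    {"dr": [0, 0, 0], "slide": [0, 0, -2], "jaw": 0},
    {"dr": [0, 0, 0], "slide": [0, 0, -2], "jaw": 0},
    {"dr": [0, 0, 0], "slide": [0, 0, -2], "jaw": 0},
    {"dr": [0, 0, 0], "slide": [0, 0, -2], "jaw": 0},
    {"dr": [0, 0, 0], "slide": [0, 0, -2], "jaw": 0},
  ],
)

```text
clock: 14.5
position: [478.5, 52.6, 152.7]
ee_rot: [0.745, -0.667, -0.0, 0.0]
contact_force: [1.1, -0.6, -0.4]
gripper_width: 9.2
grasp_force: 59.5
```

```bash
python3 -c "
from h import *
s=arm.read_state();print(s['clock'],s['position'],s['contact_force'],s['wrist_torque'])"
```

```text
14.5 [478.48794063  52.63014973 152.69295372] [ 1.10497473 -0.5551437  -0.35195102] [ 0.05205054 -0.12930031 -0.02655918]
```

Call:
step_arm(
  motion=[
    {"dr": [0, 0, 0], "slide": [0, -2, 0], "jaw": 0},
    {"dr": [0, 0, 0], "slide": [0, -5, 0], "jaw": 0},
    {"dr": [0, 0, 0], "slide": [0, -8, 0], "jaw": 0},
    {"dr": [0, 0, 0], "slide": [0, -11, 0], "jaw": 0},
    {"dr": [0, 0, 0], "slide": [0, -14, 0], "jaw": 0},
    {"dr": [0, 0, 0], "slide": [0, -17, 0], "jaw": 0},
    {"dr": [0, 0, 0], "slide": [0, -19, 0], "jaw": 0},
    {"dr": [0, 0, 0], "slide": [0, -20, 0], "jaw": 0},
  ],
)

```text
clock: 15.5
position: [498.5, 54.8, 152.8]
ee_rot: [0.745, -0.667, -0.0, 0.0]
contact_force: [0.1, 0.5, 0.3]
gripper_width: 9.0
grasp_force: 59.4
```

Call:
step_arm(
  motion=[
    {"dr": [0, 0, 0], "slide": [0, -1, 0], "jaw": 0},
    {"dr": [0, 0, 0], "slide": [0, -2, 0], "jaw": 0},
    {"dr": [0, 0, 0], "slide": [0, -3, 0], "jaw": 0},
    {"dr": [0, 0, 0], "slide": [0, -4, 0], "jaw": 0},
    {"dr": [0, 0, 0], "slide": [0, -5, 0], "jaw": 0},
    {"dr": [0, 0, 0], "slide": [0, -6, 0], "jaw": 0},
    {"dr": [0, 0, 0], "slide": [0, -7, 0], "jaw": 0},
    {"dr": [0, 0, 0], "slide": [0, -8, 0], "jaw": 0},
  ],
)

```text
clock: 16.5
position: [506.3, 55.7, 152.8]
ee_rot: [0.745, -0.667, -0.0, 0.0]
contact_force: [-1.9, 0.2, -0.3]
gripper_width: 9.1
grasp_force: 59.3
```

Call:
step_arm(
  motion=[
    {"dr": [0, 0, 0], "slide": [0, -1, 0], "jaw": 0},
    {"dr": [0, 0, 0], "slide": [0, -3, 0], "jaw": 0},
    {"dr": [0, 0, 0], "slide": [0, -4, 0], "jaw": 0},
    {"dr": [0, 0, 0], "slide": [0, -6, 0], "jaw": 0},
    {"dr": [0, 0, 0], "slide": [0, -7, 0], "jaw": 0},
    {"dr": [0, 0, 0], "slide": [0, -8, 0], "jaw": 0},
    {"dr": [0, 0, 0], "slide": [0, -9, 0], "jaw": 0},
    {"dr": [0, 0, 0], "slide": [0, -10, 0], "jaw": 0},
  ],
)

```text
clock: 17.5
position: [516.3, 56.8, 152.8]
ee_rot: [0.745, -0.667, -0.0, 0.0]
contact_force: [-2.1, 0.1, -1.3]
gripper_width: 8.9
grasp_force: 59.3
```

Call:
step_arm(
  motion=[
    {"dr": [0, 0, 0], "slide": [0, -1, 0], "jaw": 0},
    {"dr": [0, 0, 0], "slide": [0, -3, 0], "jaw": 0},
    {"dr": [0, 0, 0], "slide": [0, -5, 0], "jaw": 0},
    {"dr": [0, 0, 0], "slide": [0, -7, 0], "jaw": 0},
    {"dr": [0, 0, 0], "slide": [0, -9, 0], "jaw": 0},
    {"dr": [0, 0, 0], "slide": [0, -11, 0], "jaw": 0},
    {"dr": [0, 0, 0], "slide": [0, -13, 0], "jaw": 0},
    {"dr": [0, 0, 0], "slide": [0, -15, 0], "jaw": 0},
  ],
)

```text
clock: 18.5
position: [531.5, 58.5, 152.9]
ee_rot: [0.745, -0.667, 0.0, -0.0]
contact_force: [0.2, -0.3, -1.3]
gripper_width: 9.2
grasp_force: 59.3
```

Call:
step_arm(
  motion=[
    {"dr": [0, 0, 0], "slide": [0, -2, 0], "jaw": 0},
    {"dr": [0, 0, 0], "slide": [0, -4, 0], "jaw": 0},
    {"dr": [0, 0, 0], "slide": [0, -6, 0], "jaw": 0},
    {"dr": [0, 0, 0], "slide": [0, -8, 0], "jaw": 0},
    {"dr": [0, 0, 0], "slide": [0, -10, 0], "jaw": 0},
    {"dr": [0, 0, 0], "slide": [0, -12, 0], "jaw": 0},
    {"dr": [0, 0, 0], "slide": [0, -14, 0], "jaw": 0},
    {"dr": [0, 0, 0], "slide": [0, -14, 0], "jaw": 0},
  ],
)

```text
clock: 19.5
position: [545.5, 60.1, 152.9]
ee_rot: [0.745, -0.667, 0.0, -0.0]
contact_force: [0.6, -0.1, 0.1]
gripper_width: 8.8
grasp_force: 59.3
```

Run:
```python
from h import *
import cv2
s=arm.read_state();print(s["clock"],s["position"].tolist(),s["contact_force"],s["wrist_torque"])
w=optics.get_image("wrist");a=optics.get_image("scene");b=optics.get_image("side")
c=lambda im,u,v,k,l:cv2.resize(im[v:v+l,u:u+k],(400,300),interpolation=cv2.INTER_CUBIC)
cv2.imwrite("pics/comp4.png",np.vstack([np.hstack([c(w,30,130,300,225),c(b,165,185,60,45)]),np.hstack([c(a,145,183,100,75),c(b,155,185,100,75)])]))
```

```text
19.5 [545.5191256095572, 60.051709476948666, 152.86727443760898] [ 0.6493463  -0.12320238  0.11399907] [-0.06426837 -0.14983004 -0.02331346]
```

View pics/comp4.png

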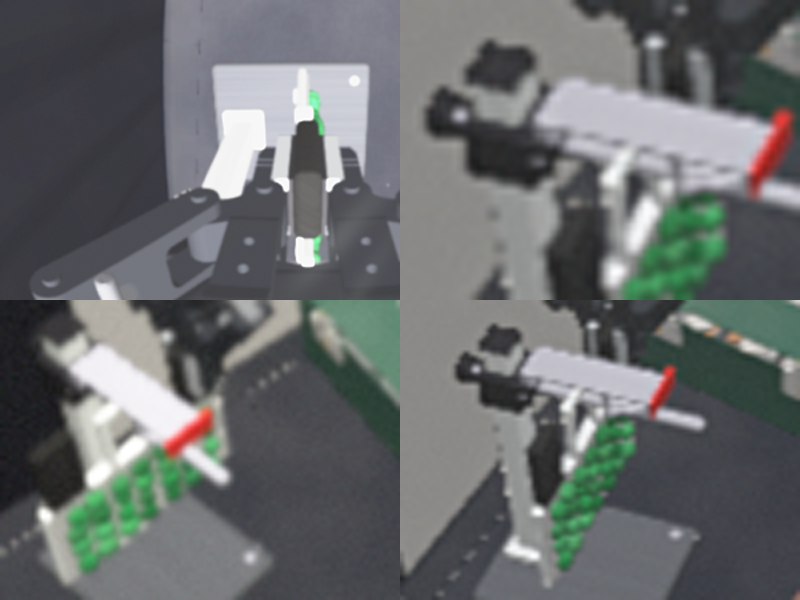

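Flap is shut (red plate back at (167–212, 435), as at the start), and the eye is on the peg about 16 mm inside it. Now I'll tug it back.

Call:
step_arm(
  motion=[
    {"dr": [0, 0, 0], "slide": [0, 2, 0], "jaw": 0},
    {"dr": [0, 0, 0], "slide": [0, 4, 0], "jaw": 0},
    {"dr": [0, 0, 0], "slide": [0, 6, 0], "jaw": 0},
    {"dr": [0, 0, 0], "slide": [0, 8, 0], "jaw": 0},
    {"dr": [0, 0, 0], "slide": [0, 10, 0], "jaw": 0},
    {"dr": [0, 0, 0], "slide": [0, 12, 0], "jaw": 0},
    {"dr": [0, 0, 0], "slide": [0, 13, 0], "jaw": 0},
    {"dr": [0, 0, 0], "slide": [0, 13, 0], "jaw": 0},
  ],
)

```text
clock: 20.65
position: [532.0, 58.5, 152.8]
ee_rot: [0.745, -0.667, -0.0, 0.0]
contact_force: [-0.4, 0.2, -0.1]
gripper_width: 9.5
grasp_force: 59.3
```

Call:
step_arm(
  motion=[
    {"dr": [0, 0, 0], "slide": [0, 0.5, 0], "jaw": 0},
    {"dr": [0, 0, 0], "slide": [0, 1, 0], "jaw": 0},
    {"dr": [0, 0, 0], "slide": [0, 1.5, 0], "jaw": 0},
    {"dr": [0, 0, 0], "slide": [0, 1.5, 0], "jaw": 0},
    {"dr": [0, 0, 0], "slide": [0, 1.5, 0], "jaw": 0},
    {"dr": [0, 0, 0], "slide": [0, 1.5, 0], "jaw": 0},
    {"dr": [0, 0, 0], "slide": [0, 1.5, 0], "jaw": 0},
    {"dr": [0, 0, 0], "slide": [0, 1.5, 0], "jaw": 0},
  ],
)

```text
clock: 21.65
position: [530.7, 58.4, 152.8]
ee_rot: [0.745, -0.667, -0.0, 0.0]
contact_force: [0.3, -0.1, -1.2]
gripper_width: 9.0
grasp_force: 59.3
```

Call:
step_arm(
  motion=[
    {"dr": [0, 0, 0], "slide": [0, 0.5, 0], "jaw": 0},
    {"dr": [0, 0, 0], "slide": [0, 1, 0], "jaw": 0},
    {"dr": [0, 0, 0], "slide": [0, 1, 0], "jaw": 0},
    {"dr": [0, 0, 0], "slide": [0, 1, 0], "jaw": 0},
    {"dr": [0, 0, 0], "slide": [0, 1, 0], "jaw": 0},
    {"dr": [0, 0, 0], "slide": [0, 1, 0], "jaw": 0},
    {"dr": [0, 0, 0], "slide": [0, 1, 0], "jaw": 0},
    {"dr": [0, 0, 0], "slide": [0, 1, 0], "jaw": 0},
  ],
)

```text
clock: 22.65
position: [529.7, 58.3, 152.8]
ee_rot: [0.745, -0.667, -0.0, 0.0]
contact_force: [0.3, -0.3, -0.3]
gripper_width: 9.0
grasp_force: 59.3
```

Call:
step_arm(
  motion=[
    {"dr": [0, 0, 0], "slide": [0, 0.5, 0], "jaw": 0},
    {"dr": [0, 0, 0], "slide": [0, 1, 0], "jaw": 0},
    {"dr": [0, 0, 0], "slide": [0, 1, 0], "jaw": 0},
    {"dr": [0, 0, 0], "slide": [0, 1, 0], "jaw": 0},
    {"dr": [0, 0, 0], "slide": [0, 1, 0], "jaw": 0},
    {"dr": [0, 0, 0], "slide": [0, 1, 0], "jaw": 0},
    {"dr": [0, 0, 0], "slide": [0, 1, 0], "jaw": 0},
    {"dr": [0, 0, 0], "slide": [0, 1, 0], "jaw": 0},
  ],
)

```text
clock: 23.65
position: [528.7, 58.2, 152.8]
ee_rot: [0.745, -0.667, -0.0, 0.0]
contact_force: [0.5, 0.7, -1.8]
gripper_width: 8.9
grasp_force: 59.3
```

Call:
step_arm(
  motion=[
    {"dr": [0, 0, 0], "slide": [0, 0.5, 0], "jaw": 0},
    {"dr": [0, 0, 0], "slide": [0, 1, 0], "jaw": 0},
    {"dr": [0, 0, 0], "slide": [0, 1, 0], "jaw": 0},
    {"dr": [0, 0, 0], "slide": [0, 1, 0], "jaw": 0},
    {"dr": [0, 0, 0], "slide": [0, 1, 0], "jaw": 0},
    {"dr": [0, 0, 0], "slide": [0, 1, 0], "jaw": 0},
    {"dr": [0, 0, 0], "slide": [0, 1, 0], "jaw": 0},
    {"dr": [0, 0, 0], "slide": [0, 1, 0], "jaw": 0},
  ],
)

```text
clock: 24.65
position: [528.4, 58.2, 153.0]
ee_rot: [0.745, -0.667, 0.0, -0.001]
contact_force: [6.1, 0.0, -2.1]
gripper_width: 9.1
grasp_force: 59.0
```

Tug of about 6 N held. I'll ease off, move about 10 mm in from the flap, and settle it on the peg.

Call:
step_arm(
  motion=[
    {"dr": [0, 0, 0], "slide": [0, -1, 0], "jaw": 0},
    {"dr": [0, 0, 0], "slide": [0, -2, 0], "jaw": 0},
    {"dr": [0, 0, 0], "slide": [0, -4, 0], "jaw": 0},
    {"dr": [0, 0, 0], "slide": [0, -6, 0], "jaw": 0},
    {"dr": [0, 0, 0], "slide": [0, -8, 0], "jaw": 0},
    {"dr": [0, 0, 0], "slide": [0, -10, 0], "jaw": 0},
    {"dr": [0, 0, 0], "slide": [0, -12, 0], "jaw": 0},
    {"dr": [0, 0, 0], "slide": [0, -12, 0], "jaw": 0},
  ],
)

```text
clock: 25.65
position: [540.1, 59.4, 152.8]
ee_rot: [0.745, -0.667, 0.0, -0.0]
contact_force: [0.6, -0.2, -0.4]
gripper_width: 9.5
grasp_force: 59.4
```

Resting lightly (about 1.5 N), so I'll open slowly.

Call:
step_arm(
  motion=[
    {"dr": [0, 0, 0], "slide": [0, 0, 0], "jaw": 11},
    {"dr": [0, 0, 0], "slide": [0, 0, 0], "jaw": 13},
    {"dr": [0, 0, 0], "slide": [0, 0, 0], "jaw": 16},
    {"dr": [0, 0, 0], "slide": [0, 0, 0], "jaw": 20},
    {"dr": [0, 0, 0], "slide": [0, 0, 0], "jaw": 25},
    {"dr": [0, 0, 0], "slide": [0, 0, 0], "jaw": 30},
    {"dr": [0, 0, 0], "slide": [0, 0, 0], "jaw": 34},
    {"dr": [0, 0, 0], "slide": [0, 0, 0], "jaw": 34},
  ],
)

```text
clock: 26.65
position: [539.7, 59.4, 152.8]
ee_rot: [0.745, -0.667, 0.0, -0.0]
contact_force: [0.1, 0.4, -0.5]
gripper_width: 34.3
grasp_force: 0.0
```

Run:
```python
from h import *
import cv2
s=arm.read_state();print(s["clock"],s["position"].tolist(),s["contact_force"],s["wrist_torque"],s["gripper_width"])
w=optics.get_image("wrist");a=optics.get_image("scene");b=optics.get_image("side")
c=lambda im,u,v,k,l:cv2.resize(im[v:v+l,u:u+k],(400,300),interpolation=cv2.INTER_CUBIC)
cv2.imwrite("pics/comp5.png",np.vstack([np.hstack([c(w,160,170,180,135),c(b,165,185,60,45)]),np.hstack([c(a,145,183,100,75),c(b,155,185,100,75)])]))
```

```text
26.65 [539.6579042255968, 59.36263991193322, 152.8293649535015] [ 0.124682    0.40859249 -0.47458496] [-0.00205692 -0.05271153  0.03620551] 34.270647460136914
```

View pics/comp5.png

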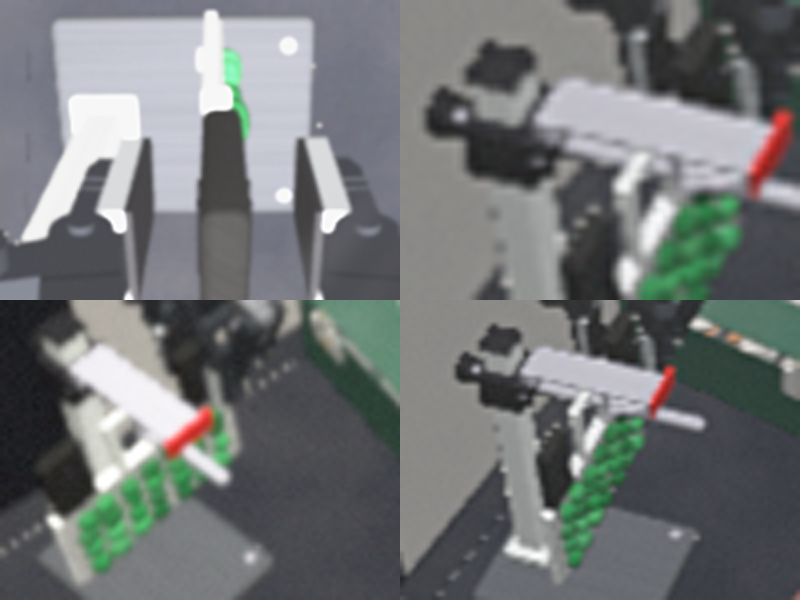

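The card hangs with its ear clear between the open fingers and the flap is shut. Now I'll retreat straight up, then away.

Call:
step_arm(
  motion=[
    {"dr": [0, 0, 0], "slide": [0, 0, -5], "jaw": 34},
    {"dr": [0, 0, 0], "slide": [0, 0, -13], "jaw": 34},
    {"dr": [0, 0, 0], "slide": [0, 0, -23], "jaw": 34},
    {"dr": [0, 0, 0], "slide": [0, 0, -35], "jaw": 34},
    {"dr": [0, 0, 0], "slide": [0, 0, -50], "jaw": 34},
    {"dr": [0, 0, 0], "slide": [0, 0, -70], "jaw": 34},
    {"dr": [0, 0, 0], "slide": [0, 0, -90], "jaw": 34},
    {"dr": [0, 0, 0], "slide": [0, 0, -100], "jaw": 34},
  ],
)

```text
clock: 27.8
position: [540.1, 59.5, 254.8]
ee_rot: [0.745, -0.667, 0.001, -0.001]
contact_force: [0.2, 0.5, -0.1]
gripper_width: 34.2
grasp_force: 0.0
```

Call:
step_arm(
  motion=[
    {"dr": [0, 0, 0], "slide": [10, 15, 0], "jaw": 34},
    {"dr": [0, 0, 0], "slide": [30, 40, 0], "jaw": 34},
    {"dr": [0, 0, 0], "slide": [55, 70, 0], "jaw": 34},
    {"dr": [0, 0, 0], "slide": [80, 95, 0], "jaw": 34},
    {"dr": [0, 0, 0], "slide": [100, 110, 0], "jaw": 34},
    {"dr": [0, 0, 0], "slide": [110, 120, 0], "jaw": 34},
    {"dr": [0, 0, 0], "slide": [110, 120, 0], "jaw": 34},
    {"dr": [0, 0, 0], "slide": [110, 120, 0], "jaw": 34},
  ],
)

```text
clock: 28.8
position: [432.7, -62.8, 252.7]
ee_rot: [0.745, -0.667, -0.0, -0.0]
contact_force: [0.5, 0.2, 0.3]
gripper_width: 33.6
grasp_force: 0.0
```

Call:
step_arm(
  motion=[
    {"dr": [0, 0, 0], "slide": [0, 0, 0], "jaw": 34},
    {"dr": [0, 0, 0], "slide": [0, 0, 0], "jaw": 34},
    {"dr": [0, 0, 0], "slide": [0, 0, 0], "jaw": 34},
    {"dr": [0, 0, 0], "slide": [0, 0, 0], "jaw": 34},
    {"dr": [0, 0, 0], "slide": [0, 0, 0], "jaw": 34},
    {"dr": [0, 0, 0], "slide": [0, 0, 0], "jaw": 34},
    {"dr": [0, 0, 0], "slide": [0, 0, 0], "jaw": 34},
    {"dr": [0, 0, 0], "slide": [0, 0, 0], "jaw": 34},
  ],
)

```text
clock: 29.8
position: [432.4, -63.1, 252.8]
ee_rot: [0.745, -0.667, -0.0, 0.0]
contact_force: [0.0, -0.5, 0.1]
gripper_width: 34.0
grasp_force: 0.0
```

Run:
```python
from h import *
import cv2
s=arm.read_state();print(s["clock"],s["position"].tolist(),s["contact_force"])
a=optics.get_image("scene");b=optics.get_image("side")
c=lambda im,u,v:cv2.resize(im[v:v+90,u:u+120],(400,300),interpolation=cv2.INTER_CUBIC)
cv2.imwrite("pics/comp6.png",np.hstack([c(a,140,183),c(b,150,185)]))
```

```text
29.8 [432.42118990861957, -63.135371785439915, 252.81972555157301] [ 0.00335775 -0.49811251  0.1416582 ]
```

View pics/comp6.png

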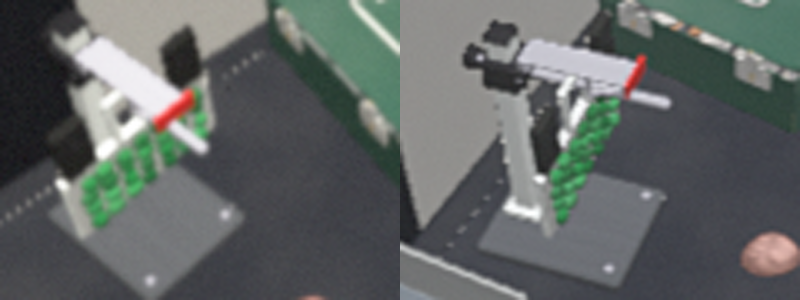

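The card hangs free on the peg behind the shut flap, and the robot is clear.

```bash
python3 -c "
from bench import arm
print(arm.job_done())"
```

```text
the job is handed in; nothing more can be done
None
```

The card hangs free on the peg behind the shut keeper flap, which held against a tug of about 6 N; I handed the job in at about 30 s with the robot clear of everything, and the highest hook load I read was about 11 N, while finding the peg.

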